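Drop the spent label core into the lidded core bin

ROBOT

A 7-joint arm with a two-finger parallel gripper is mounted at the origin on the work surface. World frame = base frame: x ahead of the robot, y to its left, z up, the work surface at z = 0. Lengths are in m, angles in degrees, forces in N, time in s.
With the tool pointing down it reaches from about 0.4 to 0.9 m from the base axis. Payload 5.5 kg.
Tool frame: the origin (TCP) lies midway between the tips of the shut fingers; the grasp point (between the pads) lies robot.pinch_z behind it (robot.pinch_z is the distance from the TCP to the grasp point, in m); z points along the fingers, y is the line along which they close (so a half turn about z gives the same grasp; the last joint's range is limited). The gripper opens to 85 mm and grips with 20 to 120 N. Pads are 22 mm wide; open, the fingers measure 114 mm over their backs; the gripper's body (76 mm by 85 mm) begins 54 mm behind the grasp point. The pads swing forward as they close: fully open they stand 13 mm farther back than shut.
Start: joints at [-58.831, 28.699, -24.465, 88.831, 12.651, 65.22, -12.049], TCP at [0.18, 0.625, 0.231] pointing down, gripper open.
Joint ranges: [-164.97, 164.97], [-17.58, 116.51], [-87.97, 89.64], [11.32, 138.91], [-80.73, 260.73], [10.89, 115.49], [-147.41, 147.41]. Speed limits (degrees/s): [147.25, 147.25, 180, 180, 180, 180, 180].

INTERFACE

Orientations are given as [roll, pitch, yaw] about the fixed x, y, z axes, in that order (R = Rz(yaw) Ry(pitch) Rx(roll)).
In Python, from workcell import robot gives the robot as it stands. The module is installed in compiled form; this text tells all that it offers.
- The arm moves only by the tool play_rows, never from a script. Its argument "motion" is a list of rows, each an object of numbers: "dx", "dy", "dz": the shift along the world's x, y, z in cm; "wx", "wy", "wz": the turn, a rotation vector about the world's x, y, z in degrees. A call has 1 to 5 rows; each row is the pose to reach, as a shift and turn from the pose commanded when the call began; what a row does not reach only later rows make up. A row lasts 1/8 s, in which the tool goes at most 62.5 mm and 10.7 degrees, less where a joint would pass 70% of its speed; a pose out of reach is approached as far as the arm can. A call with a gripper value outside its range is refused whole. "grip" is the finger opening in cm, from 0 to 8.54, set as the call begins (left out, the last holds). The fingers move at their own pace and stop on an object; "force" is the grip in N (left out, the last holds). Time passes only in rows, so rows that repeat a pose let the fingers close. It gives the time, the measured TCP pose, the force, the opening and the grip force at its end, in the units of the state.
- robot.state(): the state, without advancing time (a new reading comes with each control period).
- robot.read_camera(name): name is "scene" or "top" or "wrist"; returns the picture (384x512x3 uint8, red, green, blue); there is no depth.
- robot.camera_info(name): a dict with "camera_matrix" (3x3 intrinsics, pixels), "eye" and "orientation" of the camera in the world; the wrist camera has in their place "tool_from_camera" (4x4, takes a point from camera to tool coordinates, whose origin is the TCP and whose axes are the flange's). Camera axes: x right, y up, looking along -z (the intrinsics and any distortion apply to the point x, -y, -z); pixel columns grow to the right and rows downward; lengths in m; the calibration is good to about 2 mm. A picture is of the moment at which its call begins: read the wrist's pose just before it. camera_info takes no time and is no camera call.
- robot.finish_job(): hands the job in; it is judged then, once.
The state is a dict: "clock": time; "q": joint angles; "dq": joint speeds; "effort": joint torques, N m; "position": TCP position; "orientation": TCP orientation; "force": force on the tool from outside, world axes, zero at the start; "wrist_torque": the same for the moment, N m; "finger_gap": finger opening in m; "grasp_force": force on a finger pad.
Only numpy, scipy, OpenCV 4.12 (cv2) and the standard library are available. Lean on these libraries where they do the work, as an engineer would, in place of code of your own. Each camera call takes 0.05 s, during which the arm holds its last target. There are 200 camera calls.

TASK

The empty cardboard core waiting on the ramp of the blue bin has to go into the bin: with the fingertips, press the red lever pad all the way down so that the yellow lid opens wide and the core rolls in by itself, then, keeping the pad under your fingers, let the lid down slowly so that it closes fully without slamming. Work only the lever: do not touch the lid or the core, do not lift anything, and leave the other things on the bench where they are.

Things in the scene. Friction and masses are not known exactly. Their poses are not given: they have to be found in the camera images.
- bin: core bin, fixed: open-topped blue box 150 (its x) x 160 (y) x 162 high, walls 5; origin under the box's centre, z up. An aluminium ramp on its +y side (y 82 to 200) slopes 12 degrees down to the box, low end 166 high, cheeks up to 215. The lever sticks out at -y. The shut lid's end plate reaches 205 high, the open lid 350. The core is in when it lies between the walls on the floor.
- lid: yellow lid 150 x 187 x 6 with a 38 high end plate at its free +y end that holds back the core. Origin on its hinge, along the bin's x at y -107, z 167; its y points to the free end. Shut = level; opens about +x to 1.05 rad. A push rod links it to the lever: it turns 2.5 times the lever's angle. Undamped: if the pad is let go it slams at once; its weight keeps it shut.
- lever (a joint): angle of the press lever, rad: 0 = at rest (lid shut, pad up), 0.42 = pressed to its stop (lid wide open). Pivot along the bin's x at y -125, z 90 mm in the bin's frame. It springs back up when let go; pressing takes about 4 to 8 N at the pad.
- lever_pad (a point): centre of the top face of the red lever pad, 64 wide (bin's x) x 44 (along the lever) x 10 thick, 120 from the pivot. At rest 121 above the bench, sloping 0.22 rad with its outer end higher; fully pressed 71 above the bench, sloping 0.20 rad the other way: it goes down 50, almost straight. This frame is the bin's frame turned about x by the lever's angle.
- core: empty cardboard core, cylinder of diameter 40 and 80 long, about 40 g, lying along its x axis; origin at its centre. At the start it lies on the ramp's low end against the lid's end plate, centre about 191 above the bench; it rolls in by itself, within about a second, once the lid is well up.
- tape: bystander: roll of brown packing tape lying flat, outer diameter 100, hole 76, 48 high; origin at the centre of its underside (mm)
- cutter: bystander: orange box cutter lying flat, about 160 long, 30 wide, 16 high; origin under the middle of its handle (mm)
- carton: bystander: small brown carton with a tape strip, 70 x 110 x 60 high; origin at the centre of its underside (mm)
- jar: bystander: amber jar with black cap and red label, diameter 60, 85 high; origin at the centre of its underside (mm)
- labels: bystander: white roll of labels standing on end, diameter 60, 60 high; origin at the centre of its underside (mm)
- glide: bystander: steel furniture glide: disc of diameter 48 with an upright stud, 30 high; origin at the centre of its underside (mm)
There are look-alikes about, which are no part of the job. Leave any pink, purple or turquoise look-alike of the core alone.

How it is judged (in metres and radians):
On the way:
1. the fingers press (over 1 N) and the lid stands wide open (over 0.85 rad) while the core lies in the bin (angle between lid's own z axis and vertical above 0.85 rad and contact force between the fingers and bin above 1 N and x of core in the frame of bin between -0.07 and 0.07 m and y of core in the frame of bin between -0.075 and 0.075 m and z of core in the frame of bin below 0.1 m), for 0.2 s.
At the end, for the whole second after the job is handed in: The core lies at rest inside the bin (its centre within the walls and below 100 mm), the lid is shut (within 0.04 rad) with the lever back up (within 0.02 rad), and every bystander is within 15 mm of where it was (angle between lid's own z axis and vertical below 0.04 rad and value of joint lever below 0.02 rad and x of core in the frame of bin between -0.07 and 0.07 m and y of core in the frame of bin between -0.075 and 0.075 m and z of core in the frame of bin below 0.1 m and linear speed of core below 0.03 m/s and distance of each of tape, cutter, carton, jar, labels, glide from where it was at the start of the episode below 0.015 m); the robot touches nothing.
It fails at once if the lid slams: it falls faster than 2.4 rad/s in the last 0.35 rad before shut (angle between lid's own z axis and vertical below 0.35 rad and velocity of joint lever below -0.1 rad/s and angular speed of lid above 2.4 rad/s).
It fails at once if the robot touches the lid (over 1 N) (contact force between any of the fingers, the arm and lid above 1 N).
It fails at once if the robot touches the core (over 0.5 N) (contact force between any of the fingers, the arm and core above 0.5 N).
It fails at once if the core is lifted (its centre above 230 mm) (z of core in the frame of bin above 0.23 m).
It fails at once if a bystander is lifted or moved by more than 15 mm (distance of any of tape, cutter, carton, jar, labels, glide from where it was at the start of the episode above 0.015 m).
It also fails if it takes over 42 s, if anything falls off the work surface, if the arm or the gripper's body presses on something with over 40 N, if the wrist force passes 120 N, or if a joint passes its speed limit or range.

## Working session

There is one attempt and no reset: what is moved stays moved. The work goes in short steps, Python scripts to look and compute and a tool call to move; the robot and the scene stay as the last step left them, time stands still between calls to the robot, and variables do not carry over. Pictures are saved under pics/ and viewed, at most 10 in all, crops included, and the job is handed in when it is done.

Besides the shell and the picture viewer there is one more tool, called after "Call:" as name([rows], argument=value, ...), one row to a line, values as JSON. play_rows: Moves the arm, as the interface text tells. Its arguments: {"type":"object","properties":{"motion":{"type":"array"},"grip":{"type":"number"},"force":{"type":"number"}},"required":["motion"]}

```bash
mkdir -p pics; python3 - <<'E'
from workcell import robot
import cv2,numpy as np
for n in("scene","top"):
    im=robot.read_camera(n); cv2.imwrite(f"pics/{n}0.png",im[:,:,::-1])
    i=robot.camera_info(n); print(n,i)
s=robot.state(); print(s, robot.pinch_z)
a=cv2.imread("pics/scene0.png");b=cv2.imread("pics/top0.png")
E
```

```text
scene {'camera_matrix': array([[408.19249506,   0.        , 257.80729624],
       [  0.        , 408.19249506, 194.25309648],
       [  0.        ,   0.        ,   1.        ]]), 'eye': array([1.25531093, 0.04918112, 1.10025321]), 'orientation': array([35.12232227, -0.22775575, 86.04314197])}
top {'camera_matrix': array([[370.91729637,   0.        , 249.16207843],
       [  0.        , 370.91729637, 190.56390651],
       [  0.        ,   0.        ,   1.        ]]), 'eye': array([0.41676504, 0.10968016, 0.9557829 ]), 'orientation': array([ 10.64107469,  -0.93189993, -90.92282825])}
{'clock': 0.1, 'q': array([-58.83013106,  28.7481868 , -24.45413353,  88.88661033,
        12.65079356,  65.21880387, -12.04917565]), 'dq': array([ 0.0039602 , -0.13246404,  0.00469094, -0.16756275, -0.04358526,
        0.07428478,  0.10889204]), 'effort': array([-1.05858111e-02, -5.70807374e+01, -5.83872780e+00, -2.81747800e+01,
        1.04412652e-02,  5.44323062e-03,  2.03906473e-05]), 'position': array([0.18000383, 0.62392404, 0.23035737]), 'orientation': array([-1.79899655e+02, -3.57439140e-03,  1.63913318e+02]), 'force': array([0.09823714, 1.16523549, 0.45030543]), 'wrist_torque': array([-0.0652696 , -0.01395419, -0.00236638]), 'grasp_force': 0.0, 'finger_gap': 0.0858618890747751} 0.0187
```

View pics/scene0.png

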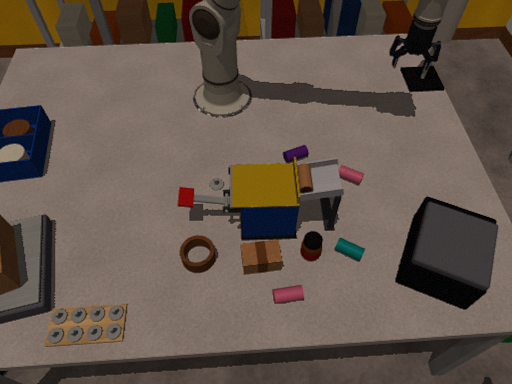

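View pics/top0.png

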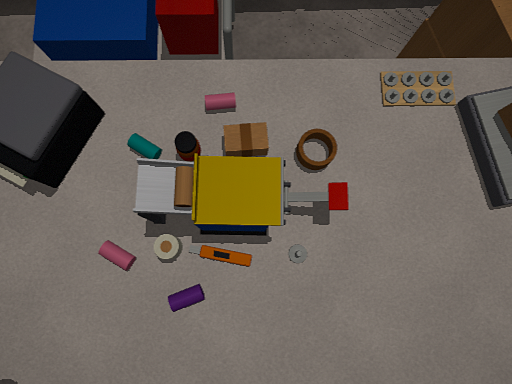

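The scene view shows the red pad at (186,197), the yellow lid at (265,185) and the brown core at (305,178). In the top view these are at (338,196), (238,190) and (184,186). 

Could be taken for the core: purple (295,153), pink (350,175) and (288,294), turquoise (350,249). I choose the brown one on the ramp. Could be taken for the pad: only the jar's red label (312,245). I choose the red square on the lever. Next I'll triangulate and take the close crop.

```bash
cat > h.py <<'E'
from workcell import robot
import cv2,numpy as np
from scipy.spatial.transform import Rotation as Ro
def ray(n,p):
    i=robot.camera_info(n);K=i["camera_matrix"]
    d=np.linalg.inv(K)@[p[0],p[1],1.]; d=np.array([d[0],-d[1],-d[2]])
    return np.array(i["eye"]),Ro.from_euler('xyz',i["orientation"],degrees=True).apply(d)
def tri(p,q):
    a,u=ray("scene",p);b,v=ray("top",q)
    t=np.linalg.lstsq(np.c_[u,-v],b-a,rcond=None)[0]
    A=a+t[0]*u;B=b+t[1]*v
    return (A+B)/2,np.linalg.norm(A-B)
def plane(n,p,z):
    e,d=ray(n,p); return e+d*(z-e[2])/d[2]
def blob(im,kind,near):
    h=cv2.cvtColor(im,cv2.COLOR_RGB2HSV);H,S,V=cv2.split(h)
    m={'red':((H<5)|(H>176))&(S>190)&(V>100),'yel':(H>20)&(H<32)&(S>180)&(V>90)}[kind].astype(np.uint8)
    cs,_=cv2.findContours(m,cv2.RETR_EXTERNAL,cv2.CHAIN_APPROX_NONE)
    c=min([c for c in cs if cv2.contourArea(c)>60],key=lambda c:np.linalg.norm(c.reshape(-1,2).mean(0)-near))
    M=cv2.moments(c);return np.array([M['m10']/M['m00'],M['m01']/M['m00']]),c
E
python3 - <<'E'
from h import *
s=cv2.imread("pics/scene0.png")[:,:,::-1].copy();t=cv2.imread("pics/top0.png")[:,:,::-1].copy()
cs,c1=blob(s,'red',(186,197));ct,c2=blob(t,'red',(338,196))
print(cs,ct,tri(cs,ct)); 
for z in(.121,.116):print(plane("scene",cs,z),plane("top",ct,z))
print(cv2.minAreaRect(c2))
box=cv2.boxPoints(cv2.minAreaRect(c2));print([plane("top",b,.121).round(4) for b in box])
_,y2=blob(t,'yel',(238,190));r=cv2.minAreaRect(y2);print(r,[plane("top",b,.17).round(4) for b in cv2.boxPoints(r)])
a=cv2.resize(s[120:250,150:370],None,fx=3,fy=3,interpolation=2)
cv2.imwrite("pics/crop.png",a[:,:,::-1])
E
```

```text
[185.75806452 196.43625192] [337.74511971 196.0412523 ] (array([ 0.55879196, -0.11063164,  0.11609929]), np.float64(1.5475731341547129e-06))
[ 0.56226057 -0.10983506  0.121     ] [ 0.55796298 -0.10934661  0.121     ]
[ 0.55872191 -0.11064699  0.116     ] [ 0.5588087  -0.11065849  0.116     ]
((338.0, 196.0), (26.0, 18.0), 90.0)
[array([ 0.5887, -0.0909,  0.121 ]), array([ 0.5882, -0.1326,  0.121 ]), array([ 0.5277, -0.1287,  0.121 ]), array([ 0.5283, -0.0875,  0.121 ])]
((236.10240173339844, 189.32589721679688), (87.98648834228516, 70.02809143066406), 1.847610354423523) [array([0.4962, 0.2187, 0.17  ]), array([0.6498, 0.2157, 0.17  ]), array([0.6411, 0.0228, 0.17  ]), array([0.4875, 0.0326, 0.17  ])]
```

View pics/crop.png

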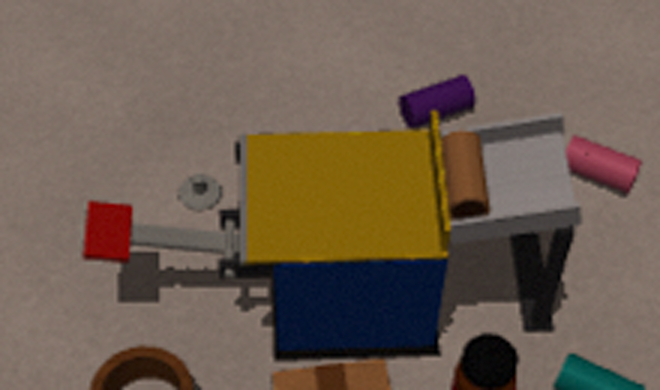

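The crop confirms the choice: red pad at the end of the lever, brown core against the yellow end plate on the ramp. Pad top is at about (0.558, -0.110, 0.118), and bin yaw is about -2.6°. Next I shut the fingers, go up, and cross above everything.

Call:
play_rows([
  {"dx": 0,"dy": 0,"dz": 6},
  {"dx": 0,"dy": 0,"dz": 12},
  {"dx": 1,"dy": -3,"dz": 17},
  {"dx": 4,"dy": -8,"dz": 20},
  {"dx": 7,"dy": -13,"dz": 20},
], grip=0, force=60)

```text
invalid input
```

Call:
play_rows([
  {"dx": 0,"dy": 0,"dz": 6,"wx": 0,"wy": 0,"wz": 0},
  {"dx": 0,"dy": 0,"dz": 12,"wx": 0,"wy": 0,"wz": 0},
  {"dx": 1,"dy": -3,"dz": 17,"wx": 0,"wy": 0,"wz": 0},
  {"dx": 4,"dy": -8,"dz": 20,"wx": 0,"wy": 0,"wz": 0},
  {"dx": 7,"dy": -13,"dz": 20,"wx": 0,"wy": 0,"wz": 0},
], grip=0)

```text
clock: 0.72
position: [0.2504, 0.4946, 0.4338]
orientation: [179.7, 0.0, 164.0]
force: [2.2, 0.2, -0.4]
finger_gap: 0.0003
grasp_force: 0.0
```

Call:
play_rows([
  {"dx": 2.5,"dy": -5,"dz": 0,"wx": 0,"wy": 0,"wz": 0},
  {"dx": 5,"dy": -10,"dz": 0,"wx": 0,"wy": 0,"wz": 0},
  {"dx": 7.5,"dy": -15,"dz": 0,"wx": 0,"wy": 0,"wz": 0},
  {"dx": 10,"dy": -20,"dz": 0,"wx": 0,"wy": 0,"wz": 0},
  {"dx": 12.5,"dy": -25,"dz": 0,"wx": 0,"wy": 0,"wz": 0},
])

```text
clock: 1.35
position: [0.3755, 0.2426, 0.4311]
orientation: [-180.0, -0.0, 163.9]
force: [0.9, -1.1, 0.5]
finger_gap: -0.0001
grasp_force: 0.0
```

Call:
play_rows([
  {"dx": 2.5,"dy": -5,"dz": 0,"wx": 0,"wy": 0,"wz": 0},
  {"dx": 5,"dy": -10,"dz": 0,"wx": 0,"wy": 0,"wz": 0},
  {"dx": 7.5,"dy": -15,"dz": 0,"wx": 0,"wy": 0,"wz": 0},
  {"dx": 10,"dy": -20,"dz": 0,"wx": 0,"wy": 0,"wz": 0},
  {"dx": 12.5,"dy": -25,"dz": 0,"wx": 0,"wy": 0,"wz": 0},
])

```text
clock: 1.98
position: [0.5004, -0.007, 0.4311]
orientation: [180.0, -0.0, 163.9]
force: [1.6, 0.5, 0.1]
finger_gap: 0.0001
grasp_force: 0.0
```

Call:
play_rows([
  {"dx": 2.5,"dy": -5,"dz": 0,"wx": 0,"wy": 0,"wz": 0},
  {"dx": 5.8,"dy": -10.5,"dz": 0,"wx": 0,"wy": 0,"wz": 0},
  {"dx": 5.8,"dy": -10.5,"dz": -5,"wx": 0,"wy": 0,"wz": 0},
  {"dx": 5.8,"dy": -10.5,"dz": -11,"wx": 0,"wy": 0,"wz": 0},
  {"dx": 5.8,"dy": -10.5,"dz": -17,"wx": 0,"wy": 0,"wz": 0},
])

```text
clock: 2.6
position: [0.5578, -0.1105, 0.2593]
orientation: [180.0, -0.0, 163.9]
force: [0.2, -0.4, -0.3]
finger_gap: 0.0
grasp_force: 0.0
```

```bash
python3 - <<'E'
from h import *
print(robot.state()['q'].round(1),robot.state()['position'])
a=robot.read_camera("scene");b=robot.read_camera("wrist")
cv2.imwrite("pics/c2.png",np.vstack([a[:,:,::-1][60:300],b[:,:,::-1][40:384]]))
E
```

```text
[ -1.9  17.1  12.8 100.1  -4.2  63.2  86.1] [ 0.55778882 -0.11053671  0.2593254 ]
```

View pics/c2.png

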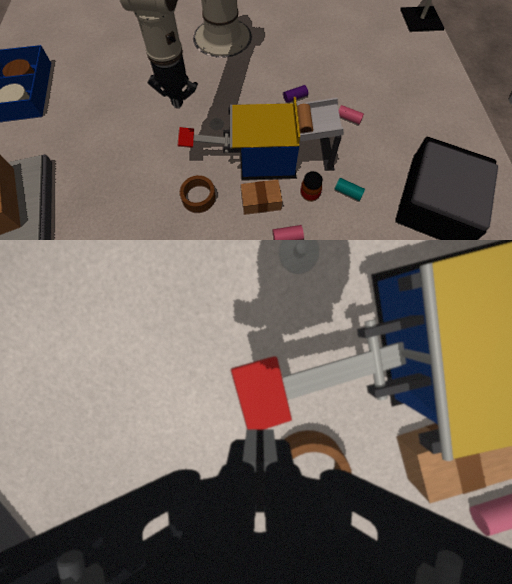

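The arm is clear of the bin, and the wrist view has the pad at (261,395) with the fingertips at (262,430) (projected). I'll descend and check the pad's place with the wrist camera.

Call:
play_rows([
  {"dx": 0,"dy": 0,"dz": -5,"wx": 0,"wy": 0,"wz": 0},
  {"dx": 0,"dy": 0,"dz": -9,"wx": 0,"wy": 0,"wz": 0},
  {"dx": 0,"dy": 0,"dz": -9,"wx": 0,"wy": 0,"wz": 0},
])

```text
clock: 3.08
position: [0.5569, -0.1101, 0.1706]
orientation: [-180.0, -0.2, 163.9]
force: [0.3, 0.5, -0.4]
finger_gap: -0.0001
grasp_force: 0.0
```

```bash
python3 - <<'E'
from h import *
s=robot.state();im=robot.read_camera("wrist")
i=robot.camera_info("wrist");K=i["camera_matrix"];T=i["tool_from_camera"]
c,k=blob(im,'red',(260,200));print(c,cv2.contourArea(k),s['position'],i.keys())
R=Ro.from_euler('xyz',s['orientation'],degrees=True)
for q in [c,*cv2.boxPoints(cv2.minAreaRect(k))]:
    d=np.linalg.inv(K)@[*q,1.];d=np.array([d[0],-d[1],-d[2]])
    d=R.apply(T[:3,:3]@d);e=s['position']+R.apply(T[:3,3])
    print(q,(e+d*(.12-e[2])/d[2]).round(4))
cv2.imwrite("pics/w3.png",im[:,:,::-1])
E
```

```text
[263.28280142 221.95114263] 1692.0 [ 0.5569488  -0.11008831  0.17060021] dict_keys(['camera_matrix', 'tool_from_camera'])
[263.28280142 221.95114263] [ 0.5631 -0.1097  0.12  ]
[218.95792 233.81424] [ 0.563  -0.1407  0.12  ]
[229.66617 190.21628] [ 0.5362 -0.1247  0.12  ]
[309.61508 209.85284] [ 0.5635 -0.078   0.12  ]
[298.90683 253.4508 ] [ 0.5919 -0.0925  0.12  ]
```

View pics/w3.png

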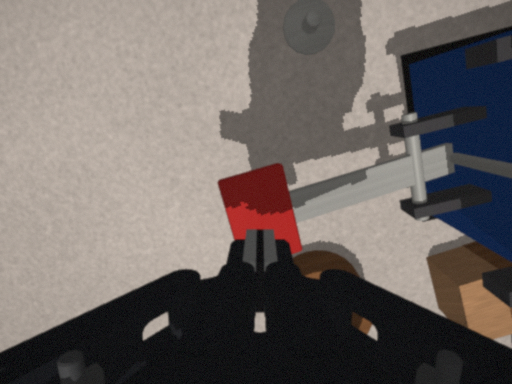

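The wrist camera agrees: pad centre at about (0.560, -0.110). Pressing down now.

Call:
play_rows([
  {"dx": 0.2,"dy": 0,"dz": -2.5,"wx": 0,"wy": 0,"wz": 0},
  {"dx": 0.2,"dy": 0,"dz": -4.5,"wx": 0,"wy": 0,"wz": 0},
  {"dx": 0.2,"dy": 0,"dz": -5.5,"wx": 0,"wy": 0,"wz": 0},
  {"dx": 0.2,"dy": 0,"dz": -6.5,"wx": 0,"wy": 0,"wz": 0},
  {"dx": 0.2,"dy": 0,"dz": -7.5,"wx": 0,"wy": 0,"wz": 0},
])

```text
clock: 3.75
position: [0.5629, -0.1124, 0.0995]
orientation: [-180.0, 0.3, 163.9]
force: [-0.6, -3.2, 5.1]
finger_gap: 0.0002
grasp_force: 2.6
```

Call:
play_rows([
  {"dx": 0,"dy": 0,"dz": -0.8,"wx": 0,"wy": 0,"wz": 0},
  {"dx": 0,"dy": 0,"dz": -1.5,"wx": 0,"wy": 0,"wz": 0},
  {"dx": 0,"dy": 0,"dz": -2.0,"wx": 0,"wy": 0,"wz": 0},
  {"dx": 0,"dy": 0,"dz": -2.2,"wx": 0,"wy": 0,"wz": 0},
  {"dx": 0,"dy": 0,"dz": -2.2,"wx": 0,"wy": 0,"wz": 0},
])

```text
clock: 4.38
position: [0.5604, -0.1099, 0.0743]
orientation: [180.0, 0.0, 163.9]
force: [1.8, -1.8, 3.3]
finger_gap: -0.0001
grasp_force: 1.8
```

Call:
play_rows([
  {"dx": 0,"dy": 0,"dz": -0.3,"wx": 0,"wy": 0,"wz": 0},
  {"dx": 0,"dy": 0,"dz": -0.5,"wx": 0,"wy": 0,"wz": 0},
  {"dx": 0,"dy": 0,"dz": -0.5,"wx": 0,"wy": 0,"wz": 0},
  {"dx": 0,"dy": 0,"dz": -0.5,"wx": 0,"wy": 0,"wz": 0},
])

```text
clock: 4.88
position: [0.5607, -0.1096, 0.072]
orientation: [179.9, 0.0, 163.9]
force: [-5.4, 0.4, 25.4]
finger_gap: -0.0001
grasp_force: 12.1
```

```bash
python3 - <<'E'
from h import *
a=robot.read_camera("scene");b=robot.read_camera("top")
print(robot.state()['force'],robot.state()['position'])
cv2.imwrite("pics/c4.png",np.vstack([a[:,:,::-1][80:290],b[:,:,::-1][90:290]]))
E
```

```text
[-4.37920765  1.22736967 24.45730663] [ 0.56076946 -0.10961225  0.07203536]
```

View pics/c4.png

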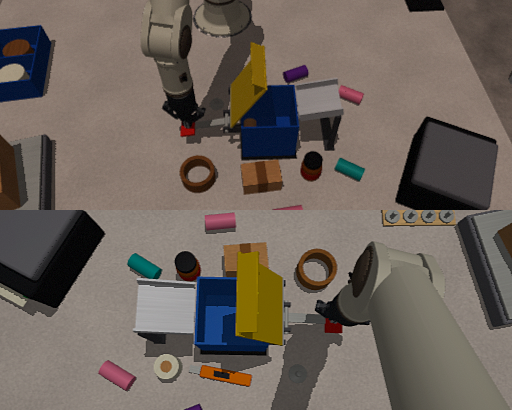

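Lid is wide open, 25 N at the stop. The ramp is empty and the core shows inside the box at (250,123) in the scene crop. I'll hold a moment, then let the lid down slowly.

Call:
play_rows([
  {"dx": 0,"dy": 0,"dz": 0},
  {"dx": 0,"dy": 0,"dz": 0},
  {"dx": 0,"dy": 0,"dz": 0},
  {"dx": 0,"dy": 0,"dz": 0},
  {"dx": 0,"dy": 0,"dz": 0},
])

```text
invalid input
```

Call:
play_rows([
  {"dx": 0,"dy": 0,"dz": 0},
  {"dx": 0,"dy": 0,"dz": 0},
  {"dx": 0,"dy": 0,"dz": 0},
  {"dx": 0,"dy": 0,"dz": 0.3},
  {"dx": 0,"dy": 0,"dz": 0.5},
])

```text
invalid input
```

Call:
play_rows([
  {"dx": 0,"dy": 0,"dz": 0.3},
  {"dx": 0,"dy": 0,"dz": 0.6},
  {"dx": 0,"dy": 0,"dz": 0.9},
  {"dx": 0,"dy": 0,"dz": 1.2},
  {"dx": 0,"dy": 0,"dz": 1.5},
])

```text
invalid input
```

Call:
play_rows([
  {"dx": 0,"dy": 0,"dz": 0.3},
  {"dx": 0,"dy": 0,"dz": 0.6},
  {"dx": 0,"dy": 0,"dz": 0.9},
  {"dx": 0,"dy": 0,"dz": 1.2},
  {"dx": 0,"dy": 0,"dz": 1.5},
])

```text
invalid input
```

All six numbers are needed in every row.

Call:
play_rows([
  {"dx": 0,"dy": 0,"dz": 0,"wx": 0,"wy": 0,"wz": 0},
  {"dx": 0,"dy": 0,"dz": 0,"wx": 0,"wy": 0,"wz": 0},
  {"dx": 0,"dy": 0,"dz": 0,"wx": 0,"wy": 0,"wz": 0},
  {"dx": 0,"dy": 0,"dz": 0,"wx": 0,"wy": 0,"wz": 0},
  {"dx": 0,"dy": 0,"dz": 0,"wx": 0,"wy": 0,"wz": 0},
])

```text
clock: 5.6
position: [0.5608, -0.1096, 0.072]
orientation: [179.9, 0.0, 163.9]
force: [-4.2, 0.7, 24.4]
finger_gap: -0.0005
grasp_force: 12.1
```

Call:
play_rows([
  {"dx": 0,"dy": 0,"dz": 0,"wx": 0,"wy": 0,"wz": 0},
  {"dx": 0,"dy": 0,"dz": 0,"wx": 0,"wy": 0,"wz": 0},
  {"dx": 0,"dy": 0,"dz": 0,"wx": 0,"wy": 0,"wz": 0},
  {"dx": 0,"dy": 0,"dz": 0.2,"wx": 0,"wy": 0,"wz": 0},
  {"dx": 0,"dy": 0,"dz": 0.5,"wx": 0,"wy": 0,"wz": 0},
])

```text
clock: 6.22
position: [0.5603, -0.1099, 0.0746]
orientation: [180.0, 0.0, 163.9]
force: [2.8, -1.7, 2.7]
finger_gap: 0.0001
grasp_force: 1.8
```

Call:
play_rows([
  {"dx": 0,"dy": 0,"dz": 0.3,"wx": 0,"wy": 0,"wz": 0},
  {"dx": 0,"dy": 0,"dz": 0.6,"wx": 0,"wy": 0,"wz": 0},
  {"dx": 0,"dy": 0,"dz": 0.9,"wx": 0,"wy": 0,"wz": 0},
  {"dx": 0,"dy": 0,"dz": 1.2,"wx": 0,"wy": 0,"wz": 0},
  {"dx": 0,"dy": 0,"dz": 1.5,"wx": 0,"wy": 0,"wz": 0},
])

```text
clock: 6.85
position: [0.5603, -0.1109, 0.0897]
orientation: [-180.0, 0.0, 163.9]
force: [3.3, -3.5, 4.5]
finger_gap: 0.0001
grasp_force: 2.4
```

Call:
play_rows([
  {"dx": 0,"dy": 0,"dz": 0.3,"wx": 0,"wy": 0,"wz": 0},
  {"dx": 0,"dy": 0,"dz": 0.6,"wx": 0,"wy": 0,"wz": 0},
  {"dx": 0,"dy": 0,"dz": 0.9,"wx": 0,"wy": 0,"wz": 0},
  {"dx": 0,"dy": 0,"dz": 1.2,"wx": 0,"wy": 0,"wz": 0},
  {"dx": 0,"dy": 0,"dz": 1.5,"wx": 0,"wy": 0,"wz": 0},
])

```text
clock: 7.48
position: [0.5603, -0.11, 0.1046]
orientation: [180.0, 0.0, 163.9]
force: [2.1, -1.3, 4.1]
finger_gap: -0.0001
grasp_force: 2.5
```

Call:
play_rows([
  {"dx": 0,"dy": 0,"dz": 0.25,"wx": 0,"wy": 0,"wz": 0},
  {"dx": 0,"dy": 0,"dz": 0.5,"wx": 0,"wy": 0,"wz": 0},
  {"dx": 0,"dy": 0,"dz": 0.75,"wx": 0,"wy": 0,"wz": 0},
  {"dx": 0,"dy": 0,"dz": 1.0,"wx": 0,"wy": 0,"wz": 0},
  {"dx": 0,"dy": 0,"dz": 1.2,"wx": 0,"wy": 0,"wz": 0},
])

```text
clock: 8.1
position: [0.5599, -0.1087, 0.1163]
orientation: [179.9, -0.1, 164.0]
force: [1.7, 3.1, 4.2]
finger_gap: 0.0002
grasp_force: 2.5
```

Call:
play_rows([
  {"dx": 0,"dy": 0,"dz": 0.2,"wx": 0,"wy": 0,"wz": 0},
  {"dx": 0,"dy": 0,"dz": 0.4,"wx": 0,"wy": 0,"wz": 0},
  {"dx": 0,"dy": 0,"dz": 0.6,"wx": 0,"wy": 0,"wz": 0},
  {"dx": 0,"dy": 0,"dz": 0.8,"wx": 0,"wy": 0,"wz": 0},
  {"dx": 0,"dy": 0,"dz": 1.0,"wx": 0,"wy": 0,"wz": 0},
])

```text
clock: 8.72
position: [0.559, -0.112, 0.1257]
orientation: [-179.9, -0.1, 163.8]
force: [0.2, -1.1, 0.3]
finger_gap: -0.0001
grasp_force: 0.0
```

Call:
play_rows([
  {"dx": 0,"dy": 0,"dz": 0.4,"wx": 0,"wy": 0,"wz": 0},
  {"dx": 0,"dy": 0,"dz": 1,"wx": 0,"wy": 0,"wz": 0},
  {"dx": 0,"dy": 0,"dz": 3,"wx": 0,"wy": 0,"wz": 0},
  {"dx": 0,"dy": 0,"dz": 6,"wx": 0,"wy": 0,"wz": 0},
  {"dx": 0,"dy": 0,"dz": 9,"wx": 0,"wy": 0,"wz": 0},
])

```text
clock: 9.35
position: [0.5599, -0.1107, 0.2174]
orientation: [-180.0, -0.0, 163.9]
force: [-0.7, 0.7, -0.0]
finger_gap: 0.0001
grasp_force: 0.0
```

```bash
python3 - <<'E'
from h import *
a=robot.read_camera("scene");b=robot.read_camera("top")
print(robot.state()['force'],robot.state()['position'])
cv2.imwrite("pics/c5.png",np.vstack([a[:,:,::-1][80:290],b[:,:,::-1][90:290]]))
E
```

```text
[ 0.15154235 -1.19646511  0.31942574] [ 0.56252894 -0.11125499  0.220328  ]
```

View pics/c5.png

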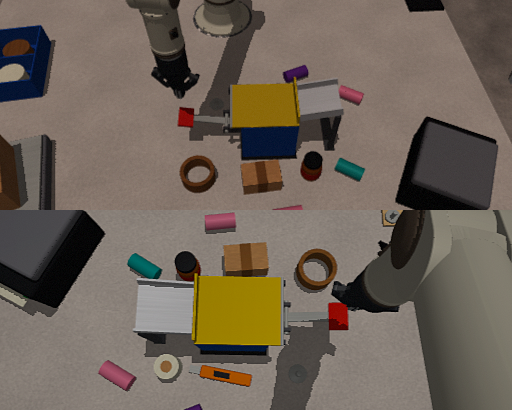

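The lid is shut, with the pad back up at (186,117) in the scene crop. The ramp is empty, the bystanders are in place and the arm is clear. Handing in.

```bash
python3 -c "
from workcell import robot
print(robot.finish_job())"
```

```text
the job is handed in; nothing more can be done
None
```

I pressed the lever to its stop, the core rolled into the bin, and I let the lid down slowly until it shut. The last pictures show the bystanders unmoved, and I handed the job in at about 9.5 s; no verdict came back.

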